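# Lift a stack of pressing discs with a T-foot key onto the round cork pad

### The job

Take the T-footed lifting key out of its wooden holder, thread it down through all three slotted pressing discs, feeling gently for the hidden lower slots, and turn it so that its foot catches under the lowest disc. Lift the three discs off together on the key and set them gently down flat and centred on the round cork pad, leaving the key standing in the stack. Keep the fingers off the top disc, never press hard on the discs, and leave the other things on the bench where they are.

Things in the scene. Friction and masses are not known exactly. Their poses are not given: they have to be found in the camera images.
- key: Lifting key: upright 12 mm steel shaft, cross foot below, dark wooden grip on top; 130 mm tall, 120 g. Origin: centre of the foot's underside, z up the shaft. Foot: 36 mm along the key's x, 5 mm along y, z 0 to 6 mm. It stands upright in a slot of the holder, foot 15 mm above the bench.
- key_grip (a point): Middle of the key's wooden grip, 105 mm above the key's origin. The grip is 22 x 22 mm square, sides along the key's x and y, and 50 mm high.
- holder: Fixed wooden block 70 (x) x 50 (y) x 50 mm high; the key stands in its upright slot, 41 (x) x 13.5 mm (y), 35 mm deep, foot along the block's x. Origin: centre of the underside.
- disc_top: Top one of three identical round aluminium discs stacked rim on rim, each 96 mm in diameter, 18 mm high, about 200 g, hollow: a 6 mm web (z 11.7 to 17.7 mm) with a slot, below it a free cavity 76 mm wide, open downwards, in which the key's foot can turn freely. Origin: centre of its underside, z up, x along its slot. All discs are centred on the tray within 1.5 mm.
- slot (a point): Centre of the top disc's slot, at the top of its web. Slot: 16 x 16 mm square hole with two 10 mm wide keyways along the disc's x, each ending 22 mm from the centre. The foot passes when it lies along x, either way round, within about 0.1 rad and 1 mm; the shaft fits the square hole only. The key locks under a disc when turned a quarter turn from its slot.
- well: Fixed round plywood tray: outer 114, inner 104 mm in diameter, 35 mm high; two lugs outside mark its x axis. Origin: centre of its underside; the discs' web tops are 72, 54 and 36 mm above it, its sprung floor 18 mm; pressed by over 1 to 3 N the floor yields 1.5 N/mm, 10 mm at most. The lower two slots are hidden, not measured and out of line; every slot is within 0.45 rad of the tray's x.
- pad_round: Fixed round cork pad for the stack, 110 mm in diameter, 5 mm thick, on an old dark wooden panel 22 mm thick. Origin: centre of its underside (22 mm above the bench). The square cork pad on the same panel is not the target.
- jar: Bystander: amber glass jar 60 mm in diameter, 90 mm high, origin at the centre of its underside.
- brush: Bystander: brush lying on the bench.
- spatula: Bystander: spatula lying on the bench.
- blank: Bystander: plain aluminium disc without a hole, 52 mm in diameter, 20 mm high.
- sanding_block: Bystander: cork sanding block 60 x 100 x 35 mm.
- dish: Bystander: white bowl 90 mm in diameter, 35 mm high.
Things that resemble listed ones, but are neither listed nor needed, are in the scene too. Leave any orange look-alike of the disc_top alone. There is more than one size of the key; the job needs the smaller.

How it is judged:
By the outcome, as a careful person would: the job done as asked, in the order asked, and still so for the second after the job is handed in, with the robot touching nothing.
It also fails if it takes over 72 s, if anything falls off the work surface, if the arm or the gripper's body presses on something with over 40 N, if the wrist force passes 120 N, or if a joint passes its speed limit or range.

### The arm

A 6-joint arm with a two-finger parallel gripper is mounted at the origin on the work surface. World frame = base frame: x ahead of the robot, y to its left, z up, the work surface at z = 0. Lengths are in m, angles in rad, forces in N, time in s.
With the tool pointing down it reaches from about 0.35 to 0.85 m from the base axis. Payload 8.1 kg.
Tool frame: the origin (TCP) lies midway between the tips of the shut fingers; the grasp point (between the pads) lies 19 mm behind it; z points along the fingers, y is the line along which they close (so a half turn about z gives the same grasp; the last joint's range is limited). The gripper opens to 93 mm and grips with 3 to 60 N. Pads are 15 mm wide; open, the fingers measure 128 mm over their backs; the gripper's body (75 mm by 188 mm) begins 65 mm behind the grasp point.
Start: joints at [-1.216, 0.13, 1.488, -0, 1.523, -0.085], TCP at [0.255, -0.543, 0.219] pointing down, gripper open.
Joint ranges: [-2.96, 2.96], [-0.89, 2.26], [0.02, 2.5], [-1.34, 4.48], [0, 2.73], [-2.66, 2.66]. Speed limits (rad/s): [2.39, 2.39, 2.79, 3.14, 3.14, 3.14].

### API

Orientations are given as a unit quaternion [w, x, y, z].
In Python, from cell import robot gives the robot as it stands. The module is installed in compiled form; this text tells all that it offers.
- The arm moves only by the tool move_arm, never from a script. Its argument "steps" is a list that holds one entry, the list of rows, each a list of 7 numbers: the opening, from 0 (shut) to 1 (fully open), then the shift along the tool's x, y, z in mm, then the turn, a rotation vector about the tool's x, y, z in rad. A call has 1 to 5 rows; each row is the pose to reach, as a shift and turn from the pose commanded when the call began, along the tool's axes at that moment; what a row does not reach only later rows make up. A row lasts 1/8 s, in which the tool goes at most 62.5 mm and 10.7 degrees, less where a joint would pass 70% of its speed; a pose out of reach is approached as far as the arm can. A call with a gripper value outside its range is refused whole. The fingers move at their own pace and stop on an object; "force" is the grip in N (left out, the last holds). Time passes only in rows, so rows that repeat a pose let the fingers close. It gives the time, the measured TCP pose, the force, the opening and the grip force at its end, in the units of the state.
- robot.get_state(): the state, without advancing time (a new reading comes with each control period).
- robot.capture(name): name is "scene" or "top"; returns a dict with "frame" (384x512x3 uint8, blue, green, red), "range_z" (384x512 float32, m along the optical axis (not along the pixel's ray), 0 where there is no reading), "intrinsics" (3x3 intrinsics, pixels), "R" (3x3) and "t" (3): a world point X has camera coordinates R X + t. Camera axes: x right, y down, z forward; pixel columns grow to the right and rows downward; lengths in m; the calibration is good to about 2 mm. A picture is of the moment at which its call begins.
- robot.sign_off(): hands the job in; it is judged then, once.
Trained networks look in the newest picture that a camera, given by its name, has taken for a name from the list of things; names that differ only in an ending like _2 or _b are one class to them, and where a whole thing is asked for, a point or a joint stands for the part that bears it (a point fixed in the world has none). Each returns a list of dicts, best first, with "p" (0 to 1); they miss things now and then, are a little off and sometimes report something else, mostly with a low value. They report only what shows in the picture. A call takes as long as a camera call. They do not tell look-alikes from the thing itself.
- robot.search_frame(camera, thing): "extent" ([left, top, right, bottom] in pixels, round what is visible of it).
- robot.tip_of(camera, thing): "uv" ([column, row] in pixels: a listed point, or the origin of a listed thing).
The state is a dict: "clock": time; "q": joint angles; "dq": joint speeds; "joint_torque": joint torques, N m; "position": TCP position; "orientation": TCP orientation; "ft_force": force on the tool from outside, world axes, zero at the start; "wrist_torque": the same for the moment, N m; "gripper_width": finger opening in m; "grip_force": force on a finger pad.
Only numpy, scipy, OpenCV 4.12 (cv2) and the standard library are available. Lean on these libraries where they do the work, as an engineer would, in place of code of your own. Each camera call takes 0.05 s, during which the arm holds its last target. There are 200 camera calls.

## Working session

There is one attempt and no reset: what is moved stays moved. The work goes in short steps, Python scripts to look and compute and a tool call to move; the robot and the scene stay as the last step left them, time stands still between calls to the robot, and variables do not carry over. Pictures are saved under pics/ and viewed, at most 10 in all, crops included, and the job is handed in when it is done.

Besides the shell and the picture viewer there is one more tool, called after "Call:" as name(argument=value, ...) on one line, values as JSON. move_arm: Moves the arm, as the interface text tells. Its arguments: {"type":"object","properties":{"steps":{"type":"array"},"force":{"type":"number"}},"required":["steps"]}

```bash
mkdir -p pics; cat > h.py <<'E'
import numpy as np, cv2
from cell import robot
def pt(c,u,v,z=None,r=2):
    K,R,t=c["intrinsics"],np.array(c["R"]),np.array(c["t"])
    ray=np.linalg.inv(K)@[u,v,1]
    o=-R.T@t; d=R.T@ray
    if z is not None: return o+d*(z-o[2])/d[2]
    p=c["range_z"][int(v)-r:int(v)+r+1,int(u)-r:int(u)+r+1]; p=p[p>0]
    return o+d*np.median(p)
def cloud(c):
    K,R,t=c["intrinsics"],np.array(c["R"]),np.array(c["t"])
    v,u=np.mgrid[0:384,0:512]; Z=c["range_z"]
    P=np.stack([(u-K[0,2])/K[0,0]*Z,(v-K[1,2])/K[1,1]*Z,Z],-1)
    W=(P-t)@R; W[Z<=0]=np.nan
    return W
E
python3 - <<'E'
from h import *
ims=[]
for n in("scene","top"):
    c=robot.capture(n); cv2.imwrite(f"pics/{n}0.png",cv2.resize(c["frame"],(800,600),interpolation=cv2.INTER_CUBIC))
    print(n,"cam",-np.array(c["R"]).T@c["t"], c["intrinsics"][0,0])
    for th in("key","key_grip","holder","disc_top","slot","well","pad_round"):
        for f in (robot.search_frame,robot.tip_of):
            for d in f(n,th)[:3]:
                if "uv" in d: print(n,th,"tip",np.round(d["uv"],1),round(d["p"],2),np.round(pt(c,*d["uv"]),3))
                else: print(n,th,np.round(d["extent"]),round(d["p"],2))
s=robot.get_state(); print(s)
E
```

```text
scene cam [ 0.96474596 -0.13155816  0.85856528] 376.65908659742314
scene key [358. 167. 389. 211.] 0.87
scene key [354. 134. 373. 165.] 0.66
scene key [273. 182. 318. 229.] 0.41
scene key tip [357.2 167.4] 0.67 [0.493 0.308 0.048]
scene key_grip [368. 224. 405. 259.] 0.74
scene key_grip [356. 164. 392. 214.] 0.66
scene key_grip [358. 133. 370. 169.] 0.54
scene key_grip tip [377.2 177.3] 0.97 [0.603 0.271 0.171]
scene key_grip tip [365.5 143.6] 0.79 [0.49  0.309 0.142]
scene holder [345. 148. 374. 184.] 0.61
scene holder tip [355.6 170.2] 0.55 [0.502 0.298 0.051]
scene holder tip [290.1 147.2] 0.21 [0.342 0.179 0.008]
scene disc_top [278. 172. 318. 211.] 0.94
scene disc_top [320. 101. 346. 124.] 0.89
scene disc_top tip [298.2 193.2] 0.9 [0.529 0.121 0.07 ]
scene disc_top tip [330.2 111.7] 0.88 [0.258 0.344 0.016]
scene slot [277. 175. 316. 211.] 0.87
scene slot [318. 100. 345. 125.] 0.73
scene slot tip [151.  193.3] 0.66 [ 0.386 -0.226  0.035]
scene slot tip [333.4 108.7] 0.62 [0.249 0.359 0.015]
scene slot tip [291.6 190.5] 0.6 [0.517 0.109 0.07 ]
scene well [272. 183. 318. 226.] 0.7
[... 1415 characters left out ...]

{'clock': 1.5, 'q': array([-1.21644017e+00,  1.30395229e-01,  1.48819692e+00,  2.89011749e-05,
        1.52297696e+00, -8.54154407e-02]), 'dq': array([-0.00092375,  0.00169465, -0.00045824, -0.00066815, -0.00080921,
        0.00058944]), 'joint_torque': array([ 8.91249019e-04, -5.59736753e+01, -4.92055321e+01,  7.68040633e-02,
        2.24238489e-02, -1.91913284e-05]), 'position': array([ 0.25546692, -0.54291401,  0.21863977]), 'orientation': array([9.73186823e-06, 9.75922515e-01, 2.18117499e-01, 1.58821607e-05]), 'ft_force': array([-0.56030527, -0.30876898, -0.16112253]), 'wrist_torque': array([-0.0355168 , -0.00687171,  0.02695952]), 'grip_force': 0.0, 'gripper_width': 0.0928189676130038}
```

View pics/top0.png

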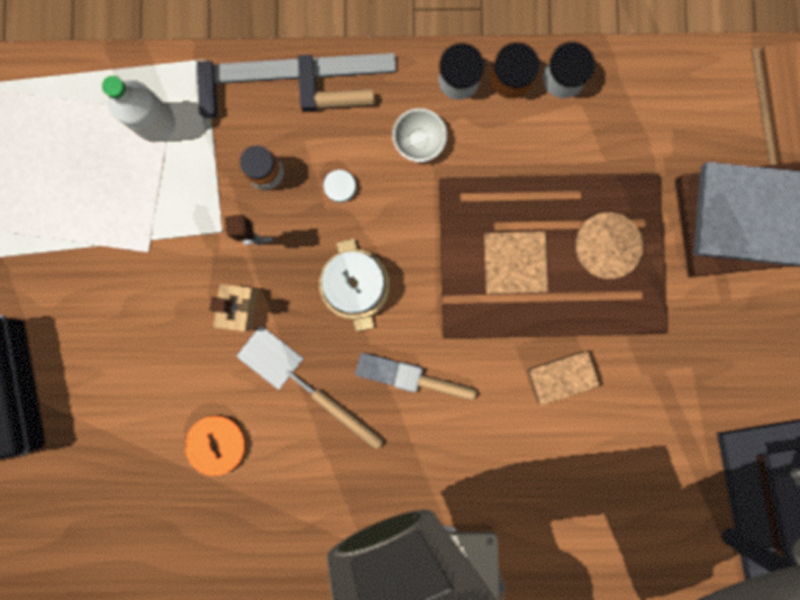

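View pics/scene0.png

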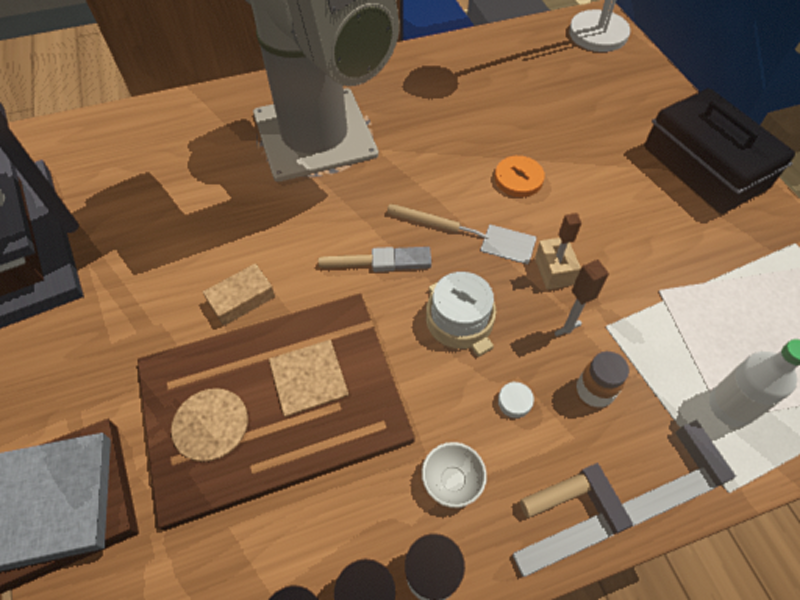

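The top view shows the small key in the light holder at (235,305), the aluminium stack in its tray at (353,283), and the round pad at (610,245) on the dark panel. The orange disc and the free-standing larger key at (240,228) are decoys. Next I'll fit the exact geometry.

```bash
cat > m.py <<'E'
from h import *
def sel(W,c,r,z0,z1):
    return (np.hypot(W[...,0]-c[0],W[...,1]-c[1])<r)&(W[...,2]>z0)&(W[...,2]<z1)
def rect(P):
    (cx,cy),(w,h),a=cv2.minAreaRect((P[:,:2]*1000).astype(np.float32)); return np.round([cx,cy,w,h,a],1)
E
python3 - <<'E'
from m import *
for n in("top","scene"):
    c=robot.capture(n); W=cloud(c); F=c["frame"].astype(int)
    print(n)
    m=sel(W,(.483,.307),.06,.04,.06); print("holder",rect(W[m]),m.sum(),np.median(W[m][:,2]))
    m=sel(W,(.483,.307),.03,.13,.16);P=W[m]; print("grip",rect(P),m.sum(),P.mean(0).round(4),P.max(0))
    m=sel(W,(.515,.12),.075,.06,.085);P=W[m]; z=np.median(P[:,2])
    (cx,cy),r=cv2.minEnclosingCircle((P[:,:2]*1000).astype(np.float32)); print("disc",cx,cy,r,z)
    hull=cv2.convexHull((P[:,:2]*1000).astype(np.float32))[:,0]; print(" ell",cv2.fitEllipse(hull))
    # slot: dark pixels in the disc, projected on web plane z=.072
    g=F.sum(2)/3; med=np.median(g[m]); vv,uu=np.nonzero(m); 
    v,u=np.mgrid[vv.min()-2:vv.max()+3,uu.min()-2:uu.max()+3]; 
    Q=np.array([pt(c,a,b,.072) for a,b in zip(u.ravel(),v.ravel())]).reshape(u.shape+(3,))
    gg=g[vv.min()-2:vv.max()+3,uu.min()-2:uu.max()+3]
    d=np.hypot(Q[...,0]-cx/1000,Q[...,1]-cy/1000)<.03
    w=np.clip(.7*med-gg,0,None)*d; q=Q[w>0][:,:2]; ww=w[w>0]; mu=(q*ww[:,None]).sum(0)/ww.sum(); C=np.cov(q.T,aweights=ww); e,V=np.linalg.eigh(C)
    print("slot",mu,np.arctan2(V[1,1],V[0,1]),np.sqrt(e),len(ww),med)
    # tray + lugs
    m=sel(W,(.515,.12),.085,.015,.045);P=W[m]; print("tray",rect(P),np.median(P[:,2]))
    m=sel(W,(.575,-.297),.07,.0255,.04);P=W[m]; print("padz",rect(P),np.median(P[:,2]),P.mean(0))
    hsv=cv2.cvtColor(c["frame"],cv2.COLOR_BGR2HSV)
    m=sel(W,(.575,-.297),.065,.015,.04)&(hsv[...,2]>130);P=W[m]; h=cv2.convexHull((P[:,:2]*1000).astype(np.float32))[:,0];print("padc",cv2.minEnclosingCircle(h),cv2.fitEllipse(h))
    v0=F[170:200,200:250] if 0 else None
    for nm,b in (("k",(120,170,180,225)),("d",(195,145,260,215))) if n=="top" else (("k",(335,125,385,190)),("d",(265,165,325,235))):
        cv2.imwrite(f"pics/{n}_{nm}.png",cv2.resize(c["frame"][b[1]:b[3],b[0]:b[2]],None,fx=7,fy=7,interpolation=cv2.INTER_CUBIC))
ims=[cv2.resize(cv2.imread(f"pics/{a}.png"),(390,290)) for a in("top_k","top_d","scene_k","scene_d")]
cv2.imwrite("pics/m1.png",np.vstack([np.hstack(ims[:2]),np.hstack(ims[2:])]))
E
```

```text
top
holder [480.6 316.6  50.9  69.8  80.9] 433 0.05063907233040591
grip [480.8 316.8  23.   21.6  83.1] 102 [0.4805 0.3154 0.1442] [0.49137852 0.32877229 0.15001218]
disc 518.2562255859375 121.14067840576172 47.975250244140625 0.07223098393085728
 ell ((518.0826416015625, 121.09938049316406), (94.1490707397461, 95.21745300292969), 100.66764068603516)
slot [0.51867283 0.12314839] -2.4949276841319987 [0.00288936 0.00786578] 60 225.0
tray [518.4 122.  128.7 113.3  52.3] 0.03300411141370815
padz [ 575.2 -296.   129.6  133.2   88.4] 0.027733170246456627 [ 0.57703371 -0.29973774  0.0280329 ]
padc ((581.18310546875, -296.9248352050781), 61.28871536254883) ((579.224853515625, -298.8433532714844), (112.510986328125, 118.52556610107422), 154.8126220703125)
scene
holder [481.4 315.4  51.3  73.5  81.7] 396 0.0501234617276594
grip [481.5 315.   21.6  24.   81.6] 108 [0.4836 0.3131 0.1417] [0.49329639 0.32723591 0.14776994]
disc 518.6956787109375 121.09883117675781 49.42407989501953 0.07231820068623257
 ell ((518.77685546875, 119.75106811523438), (94.22257232666016, 97.07679748535156), 66.44435119628906)
slot [0.51822258 0.12038137] -2.487945250398002 [0.00285341 0.01047682] 57 198.66666666666666
tray [524.7 112.4 143.2  94.4  39. ] 0.03255110966886771
padz [ 575.8 -299.8  127.8  130.    18.3] 0.027995801906789207 [ 0.57835928 -0.30196531  0.02802726]
padc ((577.0160522460938, -296.9713134765625), 63.54981994628906) ((577.4833984375, -299.7369079589844), (111.7320785522461, 122.46353149414062), 133.43141174316406)
```

View pics/m1.png

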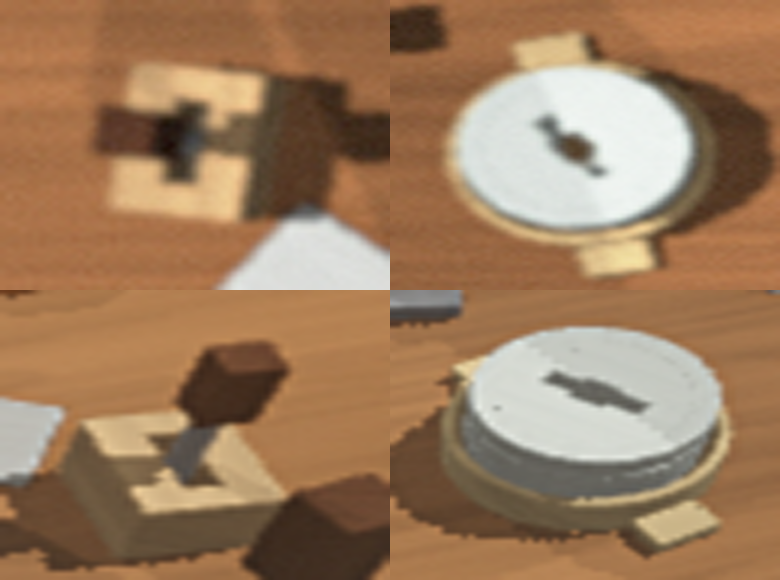

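The crops show the holder slot and foot lying nearly along world x (yaw about -0.15) and the top slot at yaw about 0.65. The tray lugs lie at about 0.23, which is consistent with the 0.45 rad bound. Key (0.481, 0.316), disc centre (0.5185, 0.1205). I'll start moving towards the key.

Call:
move_arm(steps=[[[1, 190, -227, 0, 0, 0, 0], [1, 190, -227, 0, 0, 0, 0], [1, 190, -227, 0, 0, 0, 0], [1, 190, -227, 0, 0, 0, 0], [1, 190, -227, 0, 0, 0, 0]]])

```text
clock: 2.22
position: [0.3311, -0.2545, 0.2188]
orientation: [0.0, 0.976, 0.218, 0.0]
ft_force: [1.2, -0.4, -0.1]
gripper_width: 0.0932
grip_force: 0.0
```

Call:
move_arm(steps=[[[1, 190, -227, 0, 0, 0, 0], [1, 190, -227, 0, 0, 0, 0], [1, 190, -227, 0, 0, 0, 0], [1, 190, -227, 0, 0, 0, 0], [1, 190, -227, 0, 0, 0, 0]]])

```text
clock: 2.85
position: [0.4063, 0.0321, 0.2191]
orientation: [0.0, 0.976, 0.219, 0.001]
ft_force: [-0.2, -0.8, -0.7]
gripper_width: 0.093
grip_force: 0.0
```

```bash
cat >> h.py <<'E'
def go(x,y,z,psi=None):
    "shift (mm) and turn in tool axes from the measured pose to world TCP x,y,z, tool-x yaw psi"
    from scipy.spatial.transform import Rotation as Ro
    s=robot.get_state(); q=s["orientation"]; R=Ro.from_quat(q,scalar_first=True)
    p0=2*np.arctan2(q[2],q[1]); psi=p0 if psi is None else psi
    T=Ro.from_quat([0,np.cos(psi/2),np.sin(psi/2),0],scalar_first=True)
    print("t",round(s["clock"],2),"pos",s["position"].round(4),"psi",round(p0,3),"q",s["q"].round(2),"F",s["ft_force"].round(1))
    print("shift",(R.inv().apply(np.array([x,y,z])-s["position"])*1000).round(1),"turn",(R.inv()*T).as_rotvec().round(3))
E
python3 -c "
from h import *
go(.481,.316,.215,-.15)"
```

```text
t 2.85 pos [0.4063 0.0321 0.2191] psi 0.441 q [-0.05 -0.42  1.98  0.    1.57  1.08] F [-0.2 -0.8 -0.7]
shift [ 188.8 -224.8    4.2] turn [ 0.    -0.001  0.591]
```

Call:
move_arm(steps=[[[1, 189, -225, 4, 0, 0, 0.18], [1, 189, -225, 4, 0, 0, 0.36], [1, 189, -225, 4, 0, 0, 0.54], [1, 189, -225, 4, 0, 0, 0.591], [1, 189, -225, 4, 0, 0, 0.591]]])

```text
clock: 3.48
position: [0.48, 0.3097, 0.2149]
orientation: [-0.0, 0.997, -0.076, 0.0]
ft_force: [0.3, -0.7, 0.8]
gripper_width: 0.0928
grip_force: 0.0
```

Call:
move_arm(steps=[[[1, 0, 0, 0, 0, 0, 0], [1, 0, 0, 0, 0, 0, 0]]])

```text
clock: 3.72
position: [0.4794, 0.3074, 0.2144]
orientation: [0.0, 0.997, -0.075, -0.0]
ft_force: [-0.9, -0.3, -0.0]
gripper_width: 0.093
grip_force: 0.0
```

```bash
python3 - <<'E'
from m import *
go(.481,.316,.101,-.15)
for n in("top","scene"):
    c=robot.capture(n); cv2.imwrite(f"pics/{n}1.png",c["frame"]); W=cloud(c)
    m=sel(W,(.483,.307),.03,.13,.16);P=W[m]; print("grip",rect(P) if m.sum()>3 else 0,m.sum())
    m=sel(W,(.483,.307),.06,.04,.06); print("holder",rect(W[m]),m.sum())
E
```

```text
t 3.73 pos [0.4794 0.3074 0.2144] psi -0.15 q [ 0.48  0.05  1.58 -0.    1.51  2.2 ] F [-0.9 -0.3 -0. ]
shift [  0.3  -8.9 113.4] turn [ 0.001  0.001 -0.   ]
grip [480.8 316.8  22.1  21.8  80.2] 92
holder [487.9 334.8  11.1  39.4  81.7] 34
grip [481.3 314.5  22.4  23.9  77.7] 108
holder [480.6 314.8  51.3  73.2  81.4] 397
```

Call:
move_arm(steps=[[[1, 0.5, -8.3, 55, 0, 0, 0], [1, 0.5, -8.3, 113.4, 0, 0, 0], [1, 0.5, -8.3, 113.4, 0, 0, 0], [1, 0.5, -8.3, 113.4, 0, 0, 0]]])

```text
clock: 4.32
position: [0.4827, 0.3155, 0.1041]
orientation: [-0.001, 0.997, -0.076, 0.001]
ft_force: [0.3, 0.5, 0.5]
gripper_width: 0.0931
grip_force: 0.0
```

Call:
move_arm(steps=[[[0, 0, 0, 0, 0, 0, 0], [0, 0, 0, 0, 0, 0, 0], [0, 0, 0, 0, 0, 0, 0], [0, 0, 0, 0, 0, 0, 0], [0, 0, 0, 0, 0, 0, 0]]], force=40)

```text
clock: 4.95
position: [0.4813, 0.3158, 0.1013]
orientation: [0.0, 0.997, -0.075, -0.0]
ft_force: [0.3, 0.9, -0.9]
gripper_width: 0.0475
grip_force: 0.0
```

Call:
move_arm(steps=[[[0, 0, 0, 0, 0, 0, 0], [0, 0, 0, 0, 0, 0, 0]]])

```text
clock: 5.2
position: [0.4813, 0.3157, 0.1012]
orientation: [0.0, 0.997, -0.076, -0.0]
ft_force: [0.2, -0.6, 0.0]
gripper_width: 0.0275
grip_force: 0.0
```

Call:
move_arm(steps=[[[0, 0, 0, 0, 0, 0, 0], [0, 0, 0, 0, 0, 0, 0], [0, 0, 0, 0, 0, 0, 0]]])

```text
clock: 5.58
position: [0.4814, 0.3157, 0.1013]
orientation: [0.0, 0.997, -0.076, -0.0]
ft_force: [0.4, -0.3, -0.7]
gripper_width: 0.0216
grip_force: 40.0
```

```bash
python3 -c "
from h import *
go(.481,.316,.19)
s=robot.get_state();print(s['gripper_width'],s['grip_force'],s['wrist_torque'])"
```

```text
t 5.58 pos [0.4814 0.3157 0.1013] psi -0.151 q [ 0.49  0.15  1.68 -0.    1.31  2.21] F [ 0.4 -0.3 -0.7]
shift [ -0.4  -0.2 -88.7] turn [0. 0. 0.]
0.021614261838391137 39.99805212020874 [0.10575878 0.02897351 0.00591817]
```

Call:
move_arm(steps=[[[0, 0, 0, -20, 0, 0, 0], [0, 0, 0, -55, 0, 0, 0], [0, 0, 0, -88, 0, 0, 0], [0, 0, 0, -88, 0, 0, 0]]])

```text
clock: 6.08
position: [0.4836, 0.3168, 0.1945]
orientation: [-0.002, 0.997, -0.076, 0.003]
ft_force: [-0.6, 0.3, -1.6]
gripper_width: 0.0214
grip_force: 40.0
```

```bash
python3 -c "
from h import *
go(.5185,.1205,.188,.65)
s=robot.get_state();print(s['gripper_width'],s['grip_force'],s['wrist_torque'])"
```

```text
t 6.08 pos [0.4836 0.3168 0.1945] psi -0.151 q [ 0.49  0.08  1.59 -0.    1.47  2.21] F [-0.6  0.3 -1.6]
shift [ 64.  188.9   6. ] turn [-0.002 -0.008 -0.801]
0.02144090076847685 39.99799132347107 [-0.00223326  0.01567293  0.00588506]
```

Call:
move_arm(steps=[[[0, 15, 45, 1, 0, 0, -0.18], [0, 33, 94, 1, 0, 0, -0.36], [0, 50, 143, 1, 0, 0, -0.54], [0, 66, 187.5, 1, 0, 0, -0.72], [0, 66, 187.5, 1, 0, 0, -0.801]]])

```text
clock: 6.7
position: [0.5184, 0.117, 0.1876]
orientation: [0.0, 0.948, 0.319, -0.001]
ft_force: [-0.3, 0.9, -1.0]
gripper_width: 0.0219
grip_force: 40.0
```

Call:
move_arm(steps=[[[0, 0, 0, 0, 0, 0, 0], [0, 0, 0, 0, 0, 0, 0], [0, 0, 0, 0, 0, 0, 0]]])

```text
clock: 7.08
position: [0.5182, 0.121, 0.1882]
orientation: [-0.0, 0.948, 0.319, -0.0]
ft_force: [1.5, -0.2, -0.1]
gripper_width: 0.0218
grip_force: 40.0
```

```bash
python3 - <<'E'
from m import *
go(.5185,.1205,.165,.65)
out=[]
for n,b in(("top",(190,130,270,220)),("scene",(255,120,345,225))):
    c=robot.capture(n); np.savez(f"{n}2.npz",**c); W=cloud(c)
    m=sel(W,(.518,.12),.03,.085,.135);P=W[m]; print(n,"shaft/foot",m.sum())
    for z in np.arange(.085,.135,.008):
        k=P[(P[:,2]>=z)&(P[:,2]<z+.008)]
        if len(k): print(round(z,3),len(k),k.mean(0).round(4),np.ptp(k,0).round(3))
    out.append(cv2.resize(c["frame"][b[1]:b[3],b[0]:b[2]],(400,450),interpolation=cv2.INTER_CUBIC))
cv2.imwrite("pics/m2.png",np.hstack(out))
E
```

```text
t 7.08 pos [0.5182 0.121  0.1882] psi 0.65 q [ 0.13 -0.04  1.72 -0.    1.46  1.05] F [ 1.5 -0.2 -0.1]
shift [-0.1  0.6 23.2] turn [-0.  0. -0.]
top shaft/foot 5
0.101 3 [0.5053 0.1123 0.1074] [0.005 0.    0.001]
0.109 2 [0.5052 0.1122 0.1096] [0.    0.005 0.   ]
scene shaft/foot 71
0.101 32 [0.5193 0.12   0.1059] [0.03  0.024 0.007]
0.109 18 [0.5199 0.1196 0.1116] [0.025 0.021 0.008]
0.117 7 [0.5221 0.1183 0.121 ] [0.005 0.009 0.006]
0.125 11 [0.5215 0.1186 0.128 ] [0.007 0.009 0.008]
0.133 3 [0.5195 0.1163 0.1338] [0.008 0.005 0.001]
```

View pics/m2.png

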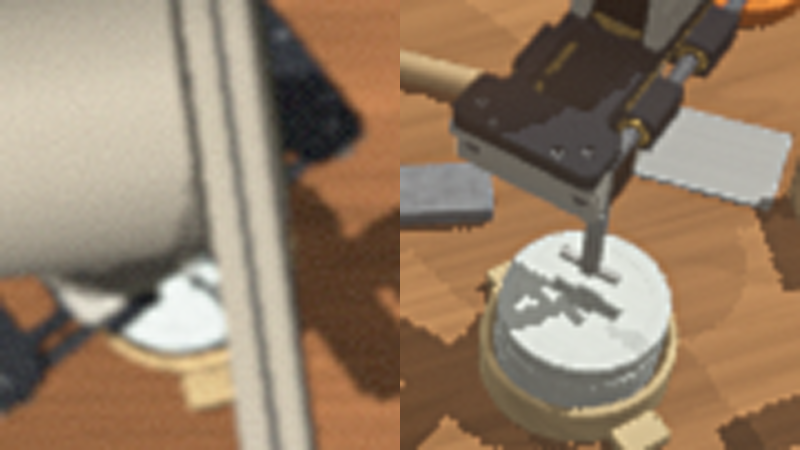

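The scene crop shows the foot at (590,265) parallel to the top slot at (590,295), so it is aligned. I'll lower it gently and read the force.

Call:
move_arm(steps=[[[0, 0, 0.4, 15, 0, 0, 0], [0, 0, 0.4, 27, 0, 0, 0], [0, 0, 0.4, 30, 0, 0, 0], [0, 0, 0.4, 32, 0, 0, 0], [0, 0, 0.4, 32, 0, 0, 0]]])

```text
clock: 7.8
position: [0.5188, 0.1201, 0.1565]
orientation: [0.0, 0.948, 0.319, 0.0]
ft_force: [-0.4, -0.4, -1.4]
gripper_width: 0.0222
grip_force: 40.0
```

Call:
move_arm(steps=[[[0, 0, 0, 1.5, 0, 0, 0], [0, 0, 0, 3, 0, 0, 0], [0, 0, 0, 3, 0, 0, 0]]])

```text
clock: 8.18
position: [0.5186, 0.1201, 0.1533]
orientation: [-0.0, 0.948, 0.319, -0.0]
ft_force: [0.2, 1.0, -1.3]
gripper_width: 0.0216
grip_force: 40.0
```

```bash
python3 -c "
from h import *
go(.5185,.1205,.144,.65)
print(robot.get_state()['wrist_torque'])
c=robot.capture('scene');cv2.imwrite('pics/m3.png',cv2.resize(c['frame'][150:240,250:350],(600,540),interpolation=cv2.INTER_CUBIC))"
```

```text
t 8.18 pos [0.5186 0.1201 0.1533] psi 0.65 q [ 0.13 -0.01  1.76  0.    1.4   1.05] F [ 0.2  1.  -1.3]
shift [ 0.2 -0.4  9.3] turn [-0.  0. -0.]
[-0.04116813  0.03720705 -0.01288216]
```

Call:
move_arm(steps=[[[0, 0, 0, 3, 0, 0, 0], [0, 0, 0, 6, 0, 0, 0], [0, 0, 0, 9, 0, 0, 0], [0, 0, 0, 9, 0, 0, 0]]])

```text
clock: 8.72
position: [0.5184, 0.1201, 0.1439]
orientation: [-0.0, 0.948, 0.319, -0.0]
ft_force: [-0.0, -0.5, -1.4]
gripper_width: 0.0215
grip_force: 40.0
```

Call:
move_arm(steps=[[[0, 0, 0, 2, 0, 0, 0], [0, 0, 0, 4, 0, 0, 0], [0, 0, 0, 5.5, 0, 0, 0], [0, 0, 0, 5.5, 0, 0, 0]]])

```text
clock: 9.22
position: [0.5188, 0.1201, 0.1391]
orientation: [0.0, 0.948, 0.319, 0.0]
ft_force: [-1.4, 0.3, 2.1]
gripper_width: 0.0215
grip_force: 40.0
```

Contact with the second web came at the expected height at about 3.4 N. I'll sweep the yaw under this light pressure.

Call:
move_arm(steps=[[[0, 0, 0, 0, 0, 0, 0.05], [0, 0, 0, 0, 0, 0, 0.1], [0, 0, 0, 0, 0, 0, 0.14], [0, 0, 0, 0, 0, 0, 0.14]]])

```text
clock: 9.72
position: [0.5191, 0.1201, 0.1393]
orientation: [0.0, 0.968, 0.252, 0.0]
ft_force: [-0.4, -0.1, 1.5]
gripper_width: 0.0218
grip_force: 40.0
```

Call:
move_arm(steps=[[[0, 0, 0, 0, 0, 0, 0.05], [0, 0, 0, 0, 0, 0, 0.1], [0, 0, 0, 0, 0, 0, 0.14], [0, 0, 0, 0, 0, 0, 0.14]]])

```text
clock: 10.22
position: [0.5189, 0.1201, 0.1391]
orientation: [0.0, 0.983, 0.184, 0.0]
ft_force: [-0.5, -0.3, 1.8]
gripper_width: 0.0218
grip_force: 40.0
```

Still in contact at psi = 0.37, so I'll keep sweeping.

Call:
move_arm(steps=[[[0, 0, 0, 0, 0, 0, 0.05], [0, 0, 0, 0, 0, 0, 0.1], [0, 0, 0, 0, 0, 0, 0.14], [0, 0, 0, 0, 0, 0, 0.14]]])

```text
clock: 10.72
position: [0.5188, 0.1201, 0.139]
orientation: [-0.0, 0.993, 0.115, 0.0]
ft_force: [0.4, 0.1, 2.3]
gripper_width: 0.0219
grip_force: 40.0
```

Call:
move_arm(steps=[[[0, 0, 0, 0, 0, 0, 0.05], [0, 0, 0, 0, 0, 0, 0.1], [0, 0, 0, 0, 0, 0, 0.14], [0, 0, 0, 0, 0, 0, 0.14]]])

```text
clock: 11.22
position: [0.5187, 0.1201, 0.1389]
orientation: [-0.0, 0.999, 0.046, 0.0]
ft_force: [0.7, -0.2, 2.4]
gripper_width: 0.0216
grip_force: 40.0
```

Call:
move_arm(steps=[[[0, 0, 0, 0, 0, 0, 0.05], [0, 0, 0, 0, 0, 0, 0.1], [0, 0, 0, 0, 0, 0, 0.14], [0, 0, 0, 0, 0, 0, 0.14]]])

```text
clock: 11.72
position: [0.5187, 0.1203, 0.1388]
orientation: [-0.0, 1.0, -0.024, 0.0]
ft_force: [0.8, 0.6, 1.5]
gripper_width: 0.022
grip_force: 40.0
```

Call:
move_arm(steps=[[[0, 0, 0, 0, 0, 0, 0.05], [0, 0, 0, 0, 0, 0, 0.1], [0, 0, 0, 0, 0, 0, 0.14], [0, 0, 0, 0, 0, 0, 0.14]]])

```text
clock: 12.22
position: [0.5182, 0.1199, 0.1382]
orientation: [0.0, 0.996, -0.094, -0.001]
ft_force: [0.3, -0.2, -1.7]
gripper_width: 0.0219
grip_force: 40.0
```

```bash
python3 -c "
from h import *
go(.5185,.1205,.1385)
print(robot.get_state()['wrist_torque'])
c=robot.capture('scene')
cv2.imwrite('pics/m3.png',cv2.resize(c['frame'][160:240,255:345],(720,600),interpolation=cv2.INTER_CUBIC))"
```

```text
t 12.22 pos [0.5182 0.1199 0.1382] psi -0.188 q [ 0.13  0.    1.77 -0.    1.37  1.89] F [ 0.3 -0.2 -1.7]
shift [ 0.2 -0.6 -0.3] turn [ 0.001  0.001 -0.   ]
[ 0.10498768  0.04503767 -0.005644  ]
```

View pics/m3.png

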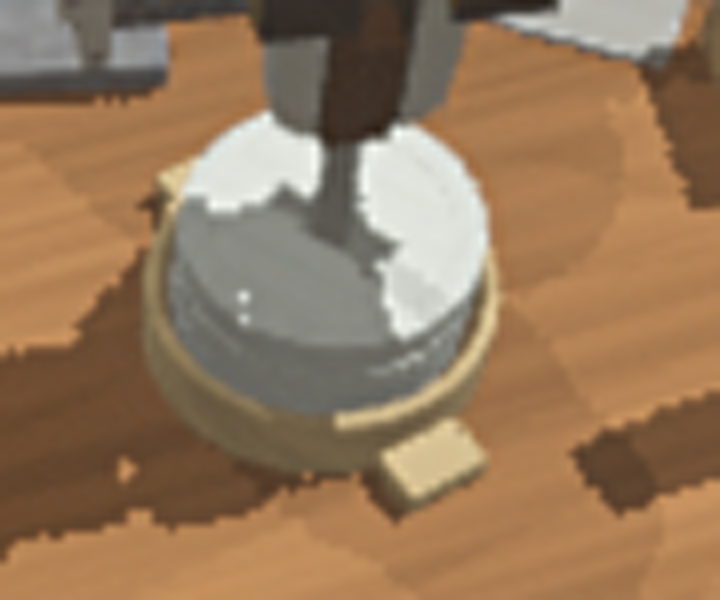

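The picture shows the shaft down the top slot at (340,230), with the discs still seated in the tray. The force dropped at psi = -0.19, so the second slot is found. Descending.

Call:
move_arm(steps=[[[0, 0, 0, 1.5, 0, 0, 0], [0, 0, 0, 3, 0, 0, 0], [0, 0, 0, 3, 0, 0, 0]]])

```text
clock: 12.65
position: [0.5185, 0.1201, 0.1356]
orientation: [0.0, 0.996, -0.095, -0.0]
ft_force: [-0.5, 1.3, -1.7]
gripper_width: 0.0216
grip_force: 40.0
```

Call:
move_arm(steps=[[[0, 0, 0, 3, 0, 0, 0], [0, 0, 0, 6, 0, 0, 0], [0, 0, 0, 9, 0, 0, 0], [0, 0, 0, 9, 0, 0, 0]]])

```text
clock: 13.15
position: [0.5184, 0.1201, 0.1264]
orientation: [0.0, 0.995, -0.095, -0.0]
ft_force: [0.0, -0.7, -1.8]
gripper_width: 0.0217
grip_force: 40.0
```

Call:
move_arm(steps=[[[0, 0, 0, 2, 0, 0, 0], [0, 0, 0, 4, 0, 0, 0], [0, 0, 0, 5, 0, 0, 0], [0, 0, 0, 5, 0, 0, 0]]])

```text
clock: 13.65
position: [0.5187, 0.1201, 0.122]
orientation: [0.0, 0.995, -0.095, 0.0]
ft_force: [0.1, 0.1, -1.2]
gripper_width: 0.0217
grip_force: 40.0
```

Call:
move_arm(steps=[[[0, 0, 0, 0.8, 0, 0, 0], [0, 0, 0, 1.6, 0, 0, 0], [0, 0, 0, 1.6, 0, 0, 0]]])

```text
clock: 14.02
position: [0.5188, 0.1201, 0.1205]
orientation: [-0.0, 0.995, -0.095, 0.0]
ft_force: [-2.9, 0.3, 2.3]
gripper_width: 0.0216
grip_force: 40.0
```

Call:
move_arm(steps=[[[0, 0, 0, 0, 0, 0, -0.05], [0, 0, 0, 0, 0, 0, -0.1], [0, 0, 0, 0, 0, 0, -0.14], [0, 0, 0, 0, 0, 0, -0.14]]])

```text
clock: 14.52
position: [0.5192, 0.1202, 0.1207]
orientation: [-0.0, 1.0, -0.025, 0.001]
ft_force: [-0.1, 0.7, 1.9]
gripper_width: 0.0217
grip_force: 40.0
```

Call:
move_arm(steps=[[[0, 0, 0, 0, 0, 0, -0.05], [0, 0, 0, 0, 0, 0, -0.1], [0, 0, 0, 0, 0, 0, -0.14], [0, 0, 0, 0, 0, 0, -0.14]]])

```text
clock: 15.02
position: [0.519, 0.1202, 0.1205]
orientation: [-0.0, 0.999, 0.044, 0.0]
ft_force: [0.2, 0.0, 3.0]
gripper_width: 0.0216
grip_force: 40.0
```

Call:
move_arm(steps=[[[0, 0, 0, 0, 0, 0, -0.05], [0, 0, 0, 0, 0, 0, -0.1], [0, 0, 0, 0, 0, 0, -0.14], [0, 0, 0, 0, 0, 0, -0.14]]])

```text
clock: 15.52
position: [0.5189, 0.1201, 0.1204]
orientation: [-0.0, 0.993, 0.114, 0.0]
ft_force: [0.3, 0.3, 2.8]
gripper_width: 0.0218
grip_force: 40.0
```

Call:
move_arm(steps=[[[0, 0, 0, 0, 0, 0, -0.05], [0, 0, 0, 0, 0, 0, -0.1], [0, 0, 0, 0, 0, 0, -0.14], [0, 0, 0, 0, 0, 0, -0.14]]])

```text
clock: 16.02
position: [0.5185, 0.12, 0.12]
orientation: [0.0, 0.983, 0.183, -0.0]
ft_force: [-0.2, -1.1, 1.3]
gripper_width: 0.022
grip_force: 40.0
```

Call:
move_arm(steps=[[[0, 0, 0, 0, 0, 0, -0.03], [0, 0, 0, 0, 0, 0, -0.06], [0, 0, 0, 0, 0, 0, -0.06]]])

```text
clock: 16.4
position: [0.5183, 0.1201, 0.1199]
orientation: [-0.0, 0.977, 0.213, -0.0]
ft_force: [-1.5, -0.3, -1.3]
gripper_width: 0.0217
grip_force: 40.0
```

Call:
move_arm(steps=[[[0, 0, 0, 0.5, 0, 0, -0.03], [0, 0, 0, 1.5, 0, 0, -0.03], [0, 0, 0, 2.5, 0, 0, -0.03], [0, 0, 0, 2.5, 0, 0, -0.03]]])

```text
clock: 16.9
position: [0.5185, 0.1201, 0.1176]
orientation: [-0.0, 0.974, 0.228, -0.0]
ft_force: [0.1, 1.1, -0.7]
gripper_width: 0.0219
grip_force: 40.0
```

Call:
move_arm(steps=[[[0, 0, 0, 3, 0, 0, 0], [0, 0, 0, 6, 0, 0, 0], [0, 0, 0, 8.5, 0, 0, 0], [0, 0, 0, 10.3, 0, 0, 0], [0, 0, 0, 10.3, 0, 0, 0]]])

```text
clock: 17.52
position: [0.5185, 0.1201, 0.1072]
orientation: [-0.0, 0.974, 0.228, -0.0]
ft_force: [0.3, 0.6, -1.4]
gripper_width: 0.0219
grip_force: 40.0
```

Call:
move_arm(steps=[[[0, 0, 0, 0, 0, 0, -0.16], [0, 0, 0, 0, 0, 0, -0.32], [0, 0, 0, 0, 0, 0, -0.48], [0, 0, 0, 0, 0, 0, -0.64], [0, 0, 0, 0, 0, 0, -0.8]]])

```text
clock: 18.15
position: [0.5188, 0.1201, 0.1076]
orientation: [0.0, 0.807, 0.591, 0.0]
ft_force: [0.3, -0.7, -1.8]
gripper_width: 0.0215
grip_force: 40.0
```

Call:
move_arm(steps=[[[0, 0, 0, 0, 0, 0, -0.16], [0, 0, 0, 0, 0, 0, -0.32], [0, 0, 0, 0, 0, 0, -0.48], [0, 0, 0, 0, 0, 0, -0.64], [0, 0, 0, 0, 0, 0, -0.77]]])

```text
clock: 18.77
position: [0.5188, 0.1202, 0.1076]
orientation: [0.0, 0.526, 0.851, 0.0]
ft_force: [-0.2, 0.6, -0.5]
gripper_width: 0.0212
grip_force: 40.0
```

Call:
move_arm(steps=[[[0, 0, 0, -1, 0, 0, 0], [0, 0, 0, -2, 0, 0, 0], [0, 0, 0, -3, 0, 0, 0], [0, 0, 0, -3, 0, 0, 0]]])

```text
clock: 19.27
position: [0.5182, 0.1201, 0.11]
orientation: [-0.0, 0.528, 0.849, -0.0]
ft_force: [0.2, -0.1, -4.8]
gripper_width: 0.0215
grip_force: 40.0
```

Call:
move_arm(steps=[[[0, 0, 0, -2, 0, 0, 0], [0, 0, 0, -6, 0, 0, 0], [0, 0, 0, -12, 0, 0, 0], [0, 0, 0, -20, 0, 0, 0], [0, 0, 0, -28, 0, 0, 0]]])

```text
clock: 19.9
position: [0.5189, 0.1201, 0.1393]
orientation: [0.0, 0.528, 0.849, 0.0]
ft_force: [-0.1, -0.4, -6.4]
gripper_width: 0.0218
grip_force: 40.0
```

Call:
move_arm(steps=[[[0, 0, 0, -10, 0, 0, 0], [0, 0, 0, -20, 0, 0, 0], [0, 0, 0, -30, 0, 0, 0], [0, 0, 0, -33, 0, 0, 0], [0, 0, 0, -33, 0, 0, 0]]])

```text
clock: 20.52
position: [0.5188, 0.1201, 0.1716]
orientation: [0.0, 0.528, 0.849, 0.0]
ft_force: [0.7, 0.9, -6.6]
gripper_width: 0.0219
grip_force: 40.0
```

```bash
python3 - <<'E'
from m import *
go(.577,-.297,.171)
print(robot.get_state()['wrist_torque'])
c=robot.capture('scene')
cv2.imwrite('pics/m4.png',cv2.resize(c['frame'][120:240,245:365],(600,600),interpolation=cv2.INTER_CUBIC))
# pad from colours, both cameras: project to z=.027 plane
for n in("top","scene"):
    c=robot.capture(n); f=c["frame"]; e=robot.search_frame(n,"pad_round")
    print(n,[(np.round(d["extent"],1),round(d["p"],2)) for d in e[:2]],[np.round(pt(c,*d["uv"],.022),4) for d in robot.tip_of(n,"pad_round")[:1]])
    b=(355,120,425,195) if n=="top" else (95,235,170,310)
    hsv=cv2.cvtColor(f,cv2.COLOR_BGR2HSV); m=np.zeros(f.shape[:2],np.uint8); s=np.s_[b[1]:b[3],b[0]:b[2]]
    m[s]=(hsv[s][...,2]>125)*255
    m=cv2.morphologyEx(m,cv2.MORPH_OPEN,np.ones((7,7),np.uint8))
    cs=max(cv2.findContours(m,cv2.RETR_EXTERNAL,cv2.CHAIN_APPROX_NONE)[0],key=cv2.contourArea)
    P=np.array([pt(c,u,v,.027)[:2]*1000 for u,v in cv2.convexHull(cs)[:,0]],np.float32)
    print(cv2.minEnclosingCircle(P),cv2.fitEllipse(P))
E
```

```text
t 20.52 pos [0.5188 0.1201 0.1716] psi 2.03 q [ 0.13 -0.03  1.74 -0.    1.43 -0.33] F [ 0.7  0.9 -6.6]
shift [-399.8 -132.6    0.6] turn [0. 0. 0.]
[-0.02876006 -0.13541618  0.00245282]
top [(array([368.7, 135.2, 411.2, 177.1]), 0.84), (array([134.2, 183.7, 156.8, 210.6]), 0.71)] [array([ 0.575 , -0.3043,  0.022 ])]
((581.2926635742188, -300.3399658203125), 60.64131164550781) ((578.2221069335938, -299.7412414550781), (113.43602752685547, 116.65796661376953), 9.270875930786133)
scene [(array([110.2, 251.6, 158.6, 295.9]), 0.88), (array([205.7, 161.1, 276. , 173.8]), 0.45)] [array([ 0.5829, -0.3071,  0.022 ])]
((578.2703857421875, -300.57098388671875), 59.133514404296875) ((576.3914794921875, -301.6987609863281), (111.43775177001953, 113.97734069824219), 146.2077178955078)
```

View pics/m4.png

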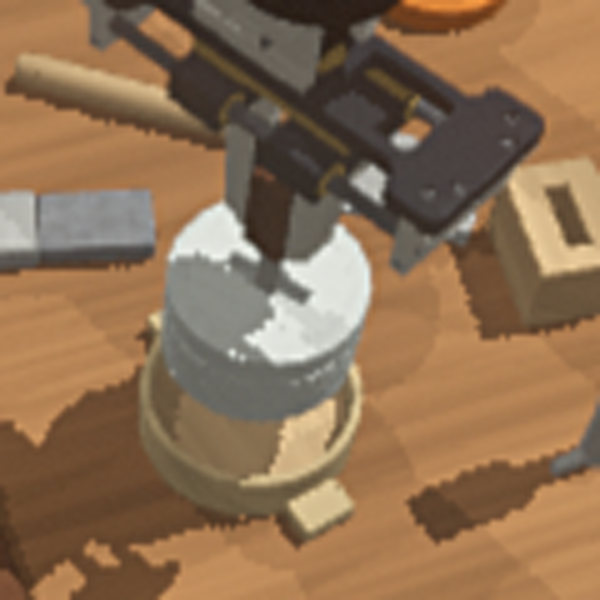

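The crop shows all three discs hanging level from the key above the empty tray, with the fingers clear of the top disc. The load is about 6.6 N. I'll carry them to the pad at about (0.577, -0.3005).

Call:
move_arm(steps=[[[0, -19, -6, 0, 0, 0, 0], [0, -52, -17, 0, 0, 0, 0], [0, -95, -32, 0, 0, 0, 0], [0, -138, -46, 0, 0, 0, 0], [0, -180, -60, 0, 0, 0, 0]]])

```text
clock: 21.5
position: [0.5447, -0.0692, 0.1714]
orientation: [0.0, 0.528, 0.849, 0.0]
ft_force: [1.3, 0.3, -6.4]
gripper_width: 0.022
grip_force: 40.0
```

Call:
move_arm(steps=[[[0, -43, -14, 0, 0, 0, 0], [0, -85, -28, 0, 0, 0, 0], [0, -128, -43, 0, 0, 0, 0], [0, -171, -57, 0, 0, 0, 0], [0, -204, -68, 0, 0, 0, 0]]])

```text
clock: 22.12
position: [0.5739, -0.2829, 0.1711]
orientation: [-0.0, 0.528, 0.849, -0.0]
ft_force: [0.5, -0.3, -6.2]
gripper_width: 0.0219
grip_force: 40.0
```

Call:
move_arm(steps=[[[0, -14, -5, 0, 0, 0, 0], [0, -19, -6, 0, 0, 0, 0], [0, -19, -6, 0, 0, 0, 0], [0, -19, -6, 0, 0, 0, 0]]])

```text
clock: 22.62
position: [0.5772, -0.2993, 0.1715]
orientation: [-0.0, 0.527, 0.85, 0.0]
ft_force: [-0.3, -0.5, -5.1]
gripper_width: 0.0217
grip_force: 40.0
```

```bash
cat > p.py <<'E'
from m import *
from scipy.optimize import least_squares
go(.5773,-.3005,.111)
zt=robot.get_state()["position"][2]
for n in("top","scene"):
    c=robot.capture(n); W=cloud(c)
    m=sel(W,(.577,-.30),.06,zt-.055,zt-.03); P=W[m]
    z=np.median(P[:,2]); P=P[abs(P[:,2]-z)<.004]
    if len(P)>50:
        h=cv2.convexHull((P[:,:2]*1000).astype(np.float32))[:,0]
        r=least_squares(lambda a:np.hypot(*(h-a).T)-48,[577,-300],loss="soft_l1")
        print(n,"disc",r.x.round(1),"z",z.round(4),len(P)); A=np.c_[P[:,:2],np.ones(len(P))]; print("tilt",np.linalg.lstsq(A,P[:,2],rcond=None)[0][:2].round(3))
    cv2.imwrite(f"pics/p_{n}_{int(zt*1e4)}.png",cv2.resize(c["frame"][215:315,85:185] if n=="scene" else c["frame"][110:210,340:440],(400,400),interpolation=cv2.INTER_CUBIC))
    if n=="scene": b=c
E
python3 p.py; python3 - <<'E'
import numpy as np,cv2,glob
cv2.imwrite("pics/m5.png",np.hstack([cv2.imread(f) for f in sorted(glob.glob("pics/p_*.png"))]))
E
```

```text
t 22.62 pos [ 0.5772 -0.2993  0.1715] psi 2.031 q [-0.56  0.29  1.39  0.    1.46 -1.02] F [-0.3 -0.5 -5.1]
shift [-1.1 -0.5 60.5] turn [ 0. -0. -0.]
top disc [ 574.2 -301.1] z 0.1341 391
tilt [0.04  0.019]
scene disc [ 574.  -301.4] z 0.1354 464
tilt [0.034 0.023]
```

View pics/m5.png

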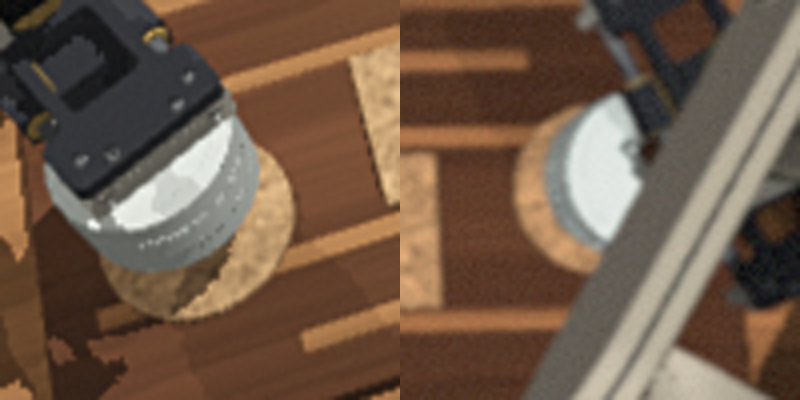

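The crops show the stack hovering over the round pad, slightly tilted (about 0.04 rad). I'll lower it to just above the pad and measure again with the unoccluded rim.

Call:
move_arm(steps=[[[0, -1, 0, 12, 0, 0, 0], [0, -1, 0, 26, 0, 0, 0], [0, -1, 0, 38, 0, 0, 0], [0, -1, 0, 46, 0, 0, 0], [0, -1, 0, 48, 0, 0, 0]]])

```text
clock: 23.35
position: [0.577, -0.3012, 0.1223]
orientation: [-0.001, 0.528, 0.849, 0.0]
ft_force: [-0.2, 0.8, -7.3]
gripper_width: 0.0216
grip_force: 40.0
```

Call:
move_arm(steps=[[[0, 0, 0, 0, 0, 0, 0], [0, 0, 0, 0, 0, 0, 0]]])

```text
clock: 23.6
position: [0.5779, -0.3017, 0.1242]
orientation: [0.001, 0.528, 0.849, -0.0]
ft_force: [-0.1, -0.1, -6.8]
gripper_width: 0.0221
grip_force: 40.0
```

```bash
python3 p.py; python3 - <<'E'
from m import *
from scipy.optimize import least_squares
# side-wall / rim points: fit cylinder radius 48 axis to wall points, and pad circle radius 55
for n in("top","scene"):
    c=robot.capture(n); W=cloud(c); hsv=cv2.cvtColor(c["frame"],cv2.COLOR_BGR2HSV)
    m=sel(W,(.577,-.30),.065,.035,.078); P=W[m]; d=np.hypot(P[:,0]-.577,P[:,1]+.30); P=P[d>.035]
    r=least_squares(lambda a:np.hypot(P[:,0]*1000-a[0],P[:,1]*1000-a[1])-48,[577,-300],loss="soft_l1"); print(n,"wall",r.x.round(1),len(P),np.abs(r.fun).mean().round(2))
    m=sel(W,(.577,-.30),.075,.016,.034); b=m&(hsv[...,2]>115)&(W[...,2]>.0245)
    Q=W[b][:,:2]*1000; print("pad pts",len(Q),np.percentile(Q,[1,99],axis=0).round(1))
    np.savez(f"{n}3.npz",**c)
a=[cv2.imread(f) for f in ("pics/p_scene_%d.png"%int(robot.get_state()["position"][2]*1e4),)]
import glob; fs=sorted(glob.glob("pics/p_*.png"),key=lambda f:__import__("os").path.getmtime(f))[-2:]
cv2.imwrite("pics/m6.png",np.hstack([cv2.imread(f) for f in fs]))
E
```

```text
t 23.6 pos [ 0.5779 -0.3017  0.1242] psi 2.03 q [-0.56  0.33  1.44 -0.    1.38 -1.02] F [-0.1 -0.1 -6.8]
shift [ 1.4 -0.  13.2] turn [0.001 0.001 0.   ]
top disc [ 576.7 -303. ] z 0.0861 362
tilt [0.022 0.033]
scene disc [ 575.5 -303.4] z 0.0873 376
tilt [0.026 0.015]
top wall [ 577.2 -302.6] 143 0.62
pad pts 177 [[ 527.2 -294.8]
 [ 631.  -243. ]]
scene wall [ 575.7 -303.6] 395 0.71
pad pts 290 [[ 540.5 -351. ]
 [ 630.9 -229.4]][ WARN:0@0.829] global loadsave.cpp:275 findDecoder imread_('pics/p_scene_1238.png'): can't open/read file: check file path/integrity
```

View pics/m6.png

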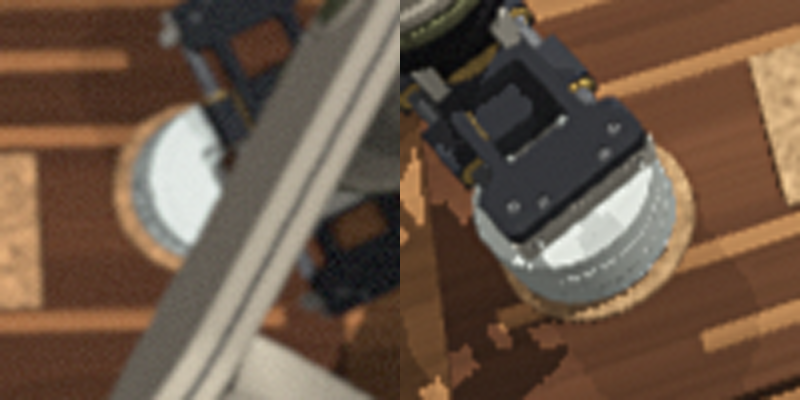

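```bash
python3 - <<'E'
from m import *
from scipy.ndimage import map_coordinates
for n in("top","scene"):
    c=np.load(f"{n}2.npz"); K,R,t=c["intrinsics"],c["R"],c["t"]
    # contrast of brightness inside/outside a circle of radius 55 at z=.027: maximise radial gradient (median over angle)
    g=cv2.GaussianBlur(cv2.cvtColor(c["frame"],cv2.COLOR_BGR2GRAY).astype(float),(0,0),.6)
    a=np.linspace(0,2*np.pi,120,endpoint=False)
    def samp(x,y,r):
        X=np.stack([x+r*np.cos(a),y+r*np.sin(a),np.full_like(a,.027)],1)@R.T+t
        p=X@K.T; p=p[:,:2]/p[:,2:]
        return map_coordinates(g,[p[:,1],p[:,0]],order=1)
    best=[]
    for x in np.arange(.567,.588,.0005):
        for y in np.arange(-.312,-.290,.0005):
            d=samp(x,y,.0525)-samp(x,y,.0575); best.append((np.clip(d,-10,35).mean(),x,y))
    best.sort(reverse=True); print(n,np.round(best[0],4),np.mean(best[:15],0).round(4))
E
```

```text
top [34.5288  0.5775 -0.301 ] [34.4984  0.5775 -0.3009]
scene [35.      0.576  -0.3025] [35.      0.5751 -0.3025]
```

Disc against pad, measured in the same cameras: shift about +1.3 mm in world y. Now I'll set the stack down slowly.

Call:
move_arm(steps=[[[0, 1, 0.8, 1, 0, 0, 0], [0, 1, 0.8, 2, 0, 0, 0], [0, 1, 0.8, 3, 0, 0, 0], [0, 1, 0.8, 4, 0, 0, 0], [0, 1, 0.8, 4.5, 0, 0, 0]]])

```text
clock: 24.42
position: [0.5778, -0.3002, 0.119]
orientation: [-0.0, 0.528, 0.849, 0.0]
ft_force: [-0.6, 1.0, -3.9]
gripper_width: 0.0218
grip_force: 40.0
```

Call:
move_arm(steps=[[[0, 0, 0, 0.5, 0, 0, 0], [0, 0, 0, 1, 0, 0, 0], [0, 0, 0, 1.5, 0, 0, 0], [0, 0, 0, 1.5, 0, 0, 0]]])

```text
clock: 24.92
position: [0.578, -0.3004, 0.1178]
orientation: [0.0, 0.528, 0.849, -0.0]
ft_force: [1.1, 0.7, -1.8]
gripper_width: 0.0218
grip_force: 40.0
```

Call:
move_arm(steps=[[[0, 0, 0, 0.5, 0, 0, 0], [0, 0, 0, 1, 0, 0, 0], [0, 0, 0, 1.5, 0, 0, 0], [0, 0, 0, 1.5, 0, 0, 0]]])

```text
clock: 25.42
position: [0.5777, -0.3002, 0.1158]
orientation: [-0.0, 0.528, 0.849, 0.0]
ft_force: [-1.0, 0.6, -1.4]
gripper_width: 0.0218
grip_force: 40.0
```

Call:
move_arm(steps=[[[0, 0, 0, 0.7, 0, 0, 0], [0, 0, 0, 1.4, 0, 0, 0], [0, 0, 0, 2, 0, 0, 0], [0, 0, 0, 2, 0, 0, 0]]])

```text
clock: 25.92
position: [0.5778, -0.3001, 0.1139]
orientation: [-0.0, 0.528, 0.849, 0.0]
ft_force: [-0.1, -0.8, -1.5]
gripper_width: 0.0217
grip_force: 40.0
```

```bash
python3 p.py
```

```text
t 25.93 pos [ 0.5778 -0.3001  0.1139] psi 2.03 q [-0.56  0.33  1.45  0.    1.36 -1.02] F [-0.1 -0.8 -1.5]
shift [-0.1 -0.6  2.9] turn [-0. -0.  0.]
top disc [ 577.4 -300.7] z 0.0801 352
tilt [0.002 0.   ]
scene disc [ 577.2 -300.7] z 0.0806 355
tilt [-0.019 -0.003]
```

Call:
move_arm(steps=[[[0, 0, 0, 0.5, 0, 0, 0], [0, 0, 0, 0.9, 0, 0, 0], [0, 0, 0, 0.9, 0, 0, 0]]])

```text
clock: 26.4
position: [0.5779, -0.3002, 0.1133]
orientation: [0.0, 0.528, 0.849, -0.0]
ft_force: [-0.6, 0.6, 1.7]
gripper_width: 0.0217
grip_force: 40.0
```

Call:
move_arm(steps=[[[0, 0, 0, -0.6, 0, 0, 0], [0, 0, 0, -0.6, 0, 0, 0], [0.3, 0, 0, -0.6, 0, 0, 0], [0.5, 0, 0, -0.6, 0, 0, 0], [0.6, 0, 0, -0.6, 0, 0, 0]]])

```text
clock: 27.02
position: [0.5779, -0.3003, 0.1138]
orientation: [0.0, 0.528, 0.849, -0.0]
ft_force: [0.3, -1.0, -0.1]
gripper_width: 0.0435
grip_force: 0.0
```

Call:
move_arm(steps=[[[0.6, 0, 0, 0, 0, 0, 0], [0.6, 0, 0, 0, 0, 0, 0], [0.6, 0, 0, 0, 0, 0, 0]]])

```text
clock: 27.4
position: [0.5778, -0.3002, 0.1137]
orientation: [0.0, 0.528, 0.849, 0.0]
ft_force: [0.5, 0.0, 0.5]
gripper_width: 0.0554
grip_force: 0.0
```

Now rise straight up, back off, and check.

Call:
move_arm(steps=[[[0.6, 0, 0, -20, 0, 0, 0], [0.6, 0, 0, -50, 0, 0, 0], [0.6, 0, 0, -85, 0, 0, 0], [0.6, 0, 0, -120, 0, 0, 0], [0.6, 0, 0, -120, 0, 0, 0]]])

```text
clock: 28.02
position: [0.5799, -0.3015, 0.2399]
orientation: [0.004, 0.528, 0.849, -0.0]
ft_force: [-0.7, 0.7, 0.3]
gripper_width: 0.0558
grip_force: 0.0
```

Call:
move_arm(steps=[[[0.6, 50, -100, 0, 0, 0, 0], [0.6, 50, -100, 0, 0, 0, 0], [0.6, 70, -180, 0, 0, 0, 0], [0.6, 70, -180, 0, 0, 0, 0], [0.6, 70, -180, 0, 0, 0, 0]]])

```text
clock: 28.65
position: [0.3849, -0.3176, 0.2339]
orientation: [0.0, 0.529, 0.849, 0.0]
ft_force: [0.1, -1.0, 0.7]
gripper_width: 0.0557
grip_force: 0.0
```

```bash
python3 - <<'E'
from m import *
from scipy.optimize import least_squares
go(.5,-.2,.2)
o=[]
for n in("top","scene"):
    c=robot.capture(n); W=cloud(c)
    m=sel(W,(.577,-.30),.06,.07,.09);P=W[m]
    h=cv2.convexHull((P[:,:2]*1000).astype(np.float32))[:,0]
    r=least_squares(lambda a:np.hypot(*(h-a).T)-48,[577,-300],loss="soft_l1"); A=np.c_[P[:,:2],np.ones(len(P))]
    print(n,"disc",r.x.round(1),np.median(P[:,2]),"tilt",np.linalg.lstsq(A,P[:,2],rcond=None)[0][:2].round(3))
    m=sel(W,(.577,-.30),.03,.15,.165);P=W[m]; print("griptop",rect(P),P[:,2].max())
    o.append(cv2.resize(c["frame"][200:330,60:190] if n=="scene" else c["frame"][95:225,325:455],(400,400),interpolation=cv2.INTER_CUBIC))
cv2.imwrite("pics/m7.png",np.hstack(o))
E
```

```text
t 28.65 pos [ 0.3849 -0.3176  0.2339] psi 2.028 q [-0.79 -0.15  1.74  0.    1.55 -1.25] F [ 0.1 -1.   0.7]
shift [ 54.7 155.2  34. ] turn [ 0.001  0.001 -0.   ]
top disc [ 577.2 -299.8] 0.0808145255417523 tilt [ 0.009 -0.009]
griptop [ 577.9 -298.7   20.7   21.5   25.8] 0.16282681501113325
scene disc [ 577.5 -300.7] 0.08155845737888613 tilt [-0.021 -0.012]
griptop [ 578.9 -300.2   23.2   21.6   25.6] 0.16070766597833616
```

View pics/m7.png

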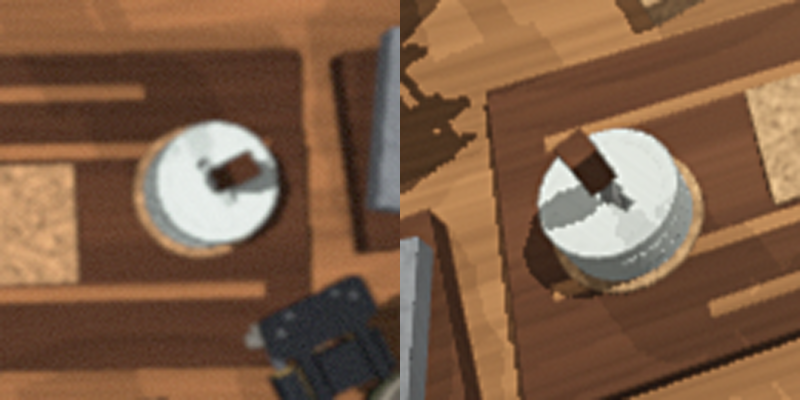

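The stack sits flat and centred on the round pad, at (215,185) in the top crop, with the key standing upright and the arm clear. Handing in.

```bash
python3 -c "
from cell import robot
print(robot.sign_off())"
```

```text
the job is handed in; nothing more can be done
None
```

The job is handed in at about 29 s: the three discs sit flat and centred (within about 2 mm) on the round cork pad, with the key standing in them and no bystander touched.

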